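# Pack hat-shaped belt pulleys in a tray, hub up, hub down, hub up

## Robot

A 6-joint arm with a two-finger parallel gripper is mounted at the origin on the work surface. World frame = base frame: x ahead of the robot, y to its left, z up, the work surface at z = 0. Lengths are in mm, angles in rad, forces in N, time in s.
With the tool pointing down it reaches from about 375 to 900 mm from the base axis. Payload 3.1 kg.
Tool frame: the origin (TCP) lies midway between the tips of the shut fingers; the grasp point (between the pads) lies 19 mm behind it; z points along the fingers, x is the direction in which the jaws open and shut, and the axes are right-handed (so a half turn about z gives the same grasp; the last joint's range is limited). The gripper opens to 87 mm and grips with 3 to 60 N. Pads are 19 mm wide; open, the fingers measure 117 mm over their backs; the gripper's body (75 mm by 190 mm) begins 51 mm behind the grasp point.
Start: joints at [1.131, 0.527, 1.433, -0, 1.181, -0.178], TCP at [161.118, 603.852, 222.548] pointing down, gripper open.
Joint ranges: [-3.08, 3.08], [-0.75, 2.2], [0.22, 2.44], [-1.43, 4.57], [0, 2.65], [-2.85, 2.85]. Speed limits (rad/s): [2.79, 2.79, 3.14, 3.14, 3.14, 3.14].

## Interface

Orientations are given as a 3x3 rotation matrix whose columns are the frame's x, y, z axes.
In Python, from station import sensors, imaging, finish_job gives the robot as it stands.
- The arm moves only by the tool arm_command, never from a script. Its argument "deltas" is text: rows parted by semicolons, each of 6 numbers parted by spaces: the shift along the world's x, y, z in mm, then the turn, a rotation vector about the world's x, y, z in rad. A call has 1 to 12 rows; each row shifts and turns the pose as measured when the row begins; what a row does not reach is not made up. A row lasts 1/8 s, in which the tool goes at most 62.5 mm and 10.7 degrees, less where a joint would pass 70% of its speed; a pose out of reach is approached as far as the arm can. A call with a gripper value outside its range is refused whole. "grip" is the closure in counts, from 0 (fully open) to 255 (shut), set as the call begins (left out, the last holds). The fingers move at their own pace and stop on an object; "force" is the grip in N (left out, the last holds). Time passes only in rows, so rows that do not move let the fingers close. It gives the time, the measured TCP pose, the force and the opening at its end, in the units of the state.
- sensors.read_state(): the state, without advancing time (a new reading comes with each control period).
- imaging.capture(name): name is "side" or "top"; returns the picture (384x512x3 uint8, blue, green, red); there is no depth.
- imaging.camera_params(name): a dict with "camera_matrix" (3x3 intrinsics, pixels), "dist_coeffs" ([k1, k2, p1, p2, k3] as OpenCV has them; the pictures are not rectified), "xyz" and "attitude" of the camera in the world. Camera axes: x right, y up, looking along -z (the intrinsics and any distortion apply to the point x, -y, -z); pixel columns grow to the right and rows downward; lengths in mm; the calibration is good to about 2 mm. A picture is of the moment at which its call begins. camera_params takes no time and is no camera call.
- finish_job(): hands the job in, once; it reports no verdict.
The state is a dict: "time": time; "joints": joint angles; "joint_velocities": joint speeds; "joint_efforts": joint torques, N m; "eef_pos": TCP position; "tool_rot": TCP orientation; "ft_force": force on the tool from outside, world axes, zero at the start; "moment": the same for the moment, N m; "opening": finger opening in mm.
Only numpy, scipy, OpenCV 4.12 (cv2) and the standard library are available. Lean on these libraries where they do the work, as an engineer would, in place of code of your own. Each camera call takes 0.05 s, during which the arm holds its last target. There are 200 camera calls.

## Task

Pack the three belt pulleys in one row in the green tray, alternately long hub up, long hub down, long hub up, so that they nest tight; two of them wait on the sloping drain rack. The two with the long hub up stand flat on the tray floor, pushed right out against the two end walls, and the one with the long hub down goes in between, its hub down in the gap and its rim lying flush on both their rims. Feel that last one into the gap without forcing it (never more than 50 N), and leave the screwdriver, the spanner and the oil can where they lie.

Things in the scene. Friction and masses are not known exactly. Their poses are not given: they have to be found in the camera images.
- pulley_a: Round aluminium belt pulley, hat-shaped, 54 mm long, about 0.5 kg: grooved rim 110 mm across, 16 mm thick, off-centre on a 50 mm hub. Origin on its axis, 27 mm from both ends; z along the axis to the long hub's end. Long hub z +1 to +27 (end bevelled 1.5 mm), rim z -15 to +1, short boss (also 50 mm across) z -27 to -15. Starts loose in the tray, long hub up, anywhere along the row.
- pulley_b: The same pulley as pulley_a, with the same axes. Starts on one bay of the sloping rack, its long hub facing out of the slope (z square to the slope, pointing up and out). It is to stand long hub up in the tray.
- pulley_c: The same pulley as pulley_a, with the same axes. Starts on the other bay of the rack the other way round: standing on its long hub, z pointing into the slope, and the short boss (12 mm proud of the rim) facing out. It goes into the tray long hub down.
- tray: Green steel tray, fixed. Inside 114 mm (x) by 272 mm (y, along the row); floor 3 mm, walls 3 mm, tops 30 mm above the bench, a 10 mm flange outwards. Origin: centre of its underside, on the bench.
- tray_floor (a point): Centre of the tray's floor, 3 mm above the bench. A pulley long hub up stands with its origin 27 mm above this. With rims against both end walls, 52 mm is left between the rims for the 50 mm hub, and 112 mm between the hubs for the 110 mm rim; lying on both rims, the upside-down pulley's origin is 29 mm above this and its hub clears the floor by 2 mm.
- rack: Fixed steel drain rack on blue legs, 270 mm wide (y). Its plate slopes 25 degrees, rising to its own +x; outward normal (-0.423, 0, 0.906) in its frame. A 36 mm lip at the low edge stops the rims; 8 mm ribs part two bays, 65 mm either side of the middle, where pulleys rest with their origins 90 mm above the bench, axes tilted 25 degrees. Origin: under its middle, on the bench.
- screwdriver: Screwdriver with a green handle, 200 mm long, lying loose; bystander. x along it.
- spanner: Steel spanner, 190 mm long, lying loose; bystander. x along it.
- oil_can: Red oil can, 68 mm across, 125 mm high with its spout, standing loose; bystander. Origin: centre of its underside.

How it is judged (in metres and radians):
At the end, for the whole second after the job is handed in: a and b stand long hub up (within 3 degrees), on the tray floor within 3 mm, at the two ends of the row; c lies between them long hub down, level within 3 degrees, rim on their rims within 2.5 mm, axis under 84.5 mm from each of theirs; all in line within 12 mm and at rest in the tray (angle between each of pulley_a, pulley_b's own z axis and vertical below 0.05 rad and z of pulley_a in the frame of tray between 0.027 and 0.033 m and z of pulley_b in the frame of tray between 0.027 and 0.033 m and angle between pulley_c's own z axis and vertical above 3.09 rad and z of pulley_c in the frame of tray between 0.029 and 0.0345 m and horizontal distance between pulley_c and pulley_a below 0.0845 m and horizontal distance between pulley_c and pulley_b below 0.0845 m and horizontal distance between pulley_a and pulley_b above 0.157 m and x of pulley_a in the frame of tray between -0.012 and 0.012 m and x of pulley_b in the frame of tray between -0.012 and 0.012 m and x of pulley_c in the frame of tray between -0.012 and 0.012 m and linear speed of each of pulley_a, pulley_b, pulley_c below 0.02 m/s); the robot touches nothing.
It fails at once if the upside-down pulley is forced against pulley a with over 50 N (contact force between pulley_c and pulley_a above 50 N).
It fails at once if the upside-down pulley is forced against pulley b with over 50 N (contact force between pulley_c and pulley_b above 50 N).
It fails at once if the screwdriver is moved more than 25 mm (distance of screwdriver from where it was at the start of the episode above 0.025 m).
It fails at once if the spanner is moved more than 25 mm (distance of spanner from where it was at the start of the episode above 0.025 m).
It fails at once if the oil can is moved more than 25 mm (distance of oil_can from where it was at the start of the episode above 0.025 m).
It also fails if it takes over 67 s, if anything falls off the work surface, if the arm or the gripper's body presses on something with over 40 N, if the wrist force passes 120 N, or if a joint passes its speed limit or range.

## Working session

There is one attempt and no reset: what is moved stays moved. The work goes in short steps, Python scripts to look and compute and a tool call to move; the robot and the scene stay as the last step left them, time stands still between calls to the robot, and variables do not carry over. Pictures are saved under pics/ and viewed, about 8 in all and at most 12, crops included, and the job is handed in when it is done.

Besides the shell and the picture viewer there is one more tool, called after "Request:" by a JSON object that holds its "api" and its "payload". arm_command: Moves the arm, as the interface text tells. Its arguments: {"type":"object","properties":{"deltas":{"type":"string"},"grip":{"type":"number"},"force":{"type":"number"}},"required":["deltas"]}

```bash
ls; mkdir -p pics
python3 - <<'E'
from station import sensors, imaging
import cv2,numpy as np
for n in("top","side"):
    im=imaging.capture(n); cv2.imwrite(f"pics/{n}0.png",im)
    print(n,imaging.camera_params(n))
print(sensors.read_state())
E
```

```text
pics
top {'camera_matrix': array([[390.88301404,   0.        , 258.57002119],
       [  0.        , 390.88301404, 191.50813143],
       [  0.        ,   0.        ,   1.        ]]), 'dist_coeffs': array([0.04511134, 0.        , 0.        , 0.        , 0.        ]), 'xyz': array([500.87798537,  -7.9092893 , 933.53103341]), 'attitude': array([[ 0.0040993 ,  0.99630772, -0.08575624],
       [-0.99983976,  0.00258921, -0.01771299],
       [-0.01742555,  0.0858151 ,  0.99615868]])}
side {'camera_matrix': array([[368.85740916,   0.        , 253.93868564],
       [  0.        , 368.85740916, 194.76675378],
       [  0.        ,   0.        ,   1.        ]]), 'dist_coeffs': array([-0.04116406,  0.        ,  0.        ,  0.        ,  0.        ]), 'xyz': array([322.17100369, 534.15830883, 599.45115047]), 'attitude': array([[-0.89566102,  0.28346926, -0.34269011],
       [-0.44430702, -0.60421876,  0.66144611],
       [-0.01956015,  0.74469112,  0.66712258]])}
{'time': 0.1, 'joints': array([ 1.13151321e+00,  5.28374638e-01,  1.43378450e+00,  4.53846504e-06,
        1.18142035e+00, -1.78530809e-01]), 'joint_velocities': array([-0.00065562, -0.00168441, -0.00469298,  0.00092094,  0.00152528,
        0.00115742]), 'joint_efforts': array([-3.74565043e-04, -4.40985310e+01, -1.77150875e+01,  6.34739385e-02,
        5.34393196e-02, -5.22550135e-05]), 'eef_pos': array([160.82853581, 603.25844141, 221.66533614]), 'tool_rot': array([[ 2.57808344e-01,  9.66195704e-01, -8.48780433e-04],
       [ 9.66194099e-01, -2.57809494e-01, -1.79640806e-03],
       [-1.95450540e-03, -3.56957661e-04, -9.99998026e-01]]), 'ft_force': array([-0.769056  ,  0.12057924, -0.01791649]), 'moment': array([-0.00414347, -0.00316685, -0.02652034]), 'opening': 86.69075320253795}
```

View pics/top0.png

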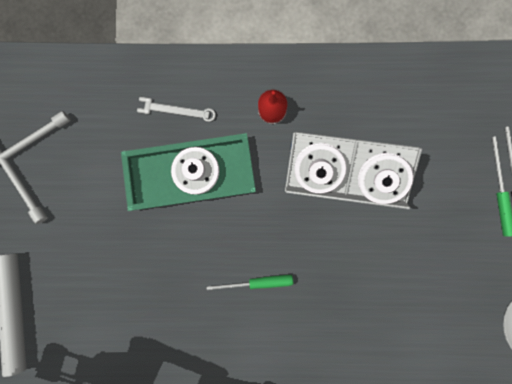

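View pics/side0.png

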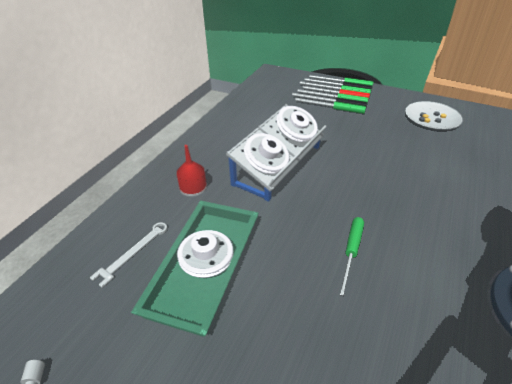

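```bash
cat > h.py <<'E'
import cv2,numpy as np
from station import imaging,sensors
P={n:imaging.camera_params(n) for n in("top","side")}
F=np.diag([1,-1,-1.])
def ray(n,px):
    p=P[n];u=cv2.undistortPoints(np.array(px,float).reshape(-1,1,2),p['camera_matrix'],p['dist_coeffs']).reshape(-1,2)
    return p['xyz'],np.c_[u[:,0],-u[:,1],-np.ones(len(u))]@p['attitude'].T
def onz(n,px,z):
    c,d=ray(n,px);return c+d*((z-c[2])/d[:,2])[:,None]
def onplane(n,px,p0,nv):
    c,d=ray(n,px);return c+d*(((p0-c)@nv)/(d@nv))[:,None]
def proj(n,X):
    p=P[n];R=F@p['attitude'].T
    return cv2.projectPoints(np.array(X,float).reshape(-1,1,3),cv2.Rodrigues(R)[0],-R@p['xyz'],p['camera_matrix'],p['dist_coeffs'])[0].reshape(-1,2)
def tri(p1,p2):
    (c1,d1),(c2,d2)=ray("top",[p1]),ray("side",[p2])
    t=np.linalg.lstsq(np.c_[d1[0],-d2[0]],c2-c1,rcond=None)[0]
    a,b=c1+t[0]*d1[0],c2+t[1]*d2[0];return (a+b)/2,np.linalg.norm(a-b)
E
python3 - <<'E'
from h import *
t=cv2.imread("pics/top0.png");s=cv2.imread("pics/side0.png")
a=cv2.resize(t[125:215,115:425],None,fx=2.58,fy=2.58,interpolation=cv2.INTER_CUBIC)
b=cv2.resize(s[95:335,130:340],None,fx=1.5,fy=1.5,interpolation=cv2.INTER_CUBIC)
o=np.zeros((600,800,3),np.uint8);o[:a.shape[0],:a.shape[1]]=a;o[235:235+b.shape[0],:b.shape[1]]=b
cv2.imwrite("pics/z.png",o)
# tray green mask corners (top)
g=cv2.inRange(cv2.cvtColor(t,cv2.COLOR_BGR2HSV),(60,90,30),(95,255,255));g[:, :110]=0;g[:,270:]=0
c=max(cv2.findContours(g,0,1)[0],key=cv2.contourArea);r=cv2.minAreaRect(c);print(r)
ap=cv2.approxPolyDP(cv2.convexHull(c),6,True)[:,0];print(ap, onz("top",ap,30).round(1))
w=cv2.inRange(t,(190,190,190),(255,255,255))
for c in cv2.findContours(w,0,1)[0]:
    if cv2.contourArea(c)>200: print(cv2.boundingRect(c),cv2.fitEllipse(c))
E
```

```text
((187.13824462890625, 171.6832275390625), (58.912559509277344, 127.93697357177734), 81.57302856445312)
[[246 134]
 [254 191]
 [128 209]
 [122 152]] [[714.2  38.2  30. ]
 [579.8  18.8  30. ]
 [537.3 310.1  30. ]
 [670.7 328.3  30. ]]
(0, 256, 11, 120) ((4.292014122009277, 337.0787658691406), (6.939505100250244, 143.87245178222656), 177.05018615722656)
(171, 147, 47, 47) ((194.23622131347656, 170.18922424316406), (45.56905746459961, 46.10700988769531), 57.86094284057617)
(349, 141, 68, 64) ((381.837158203125, 171.86839294433594), (61.97767639160156, 66.7302474975586), 67.7834243774414)
(290, 133, 64, 60) ((318.5275573730469, 162.13882446289062), (58.74796676635742, 63.2010612487793), 53.587852478027344)
(0, 113, 64, 109) ((-1.811532974243164, 156.98171997070312), (53.460899353027344, 70.82965087890625), 12.868468284606934)
(150, 104, 60, 17) ((184.5708770751953, 111.65703582763672), (7.579801559448242, 69.00688171386719), 100.25244140625)
```

View pics/z.png

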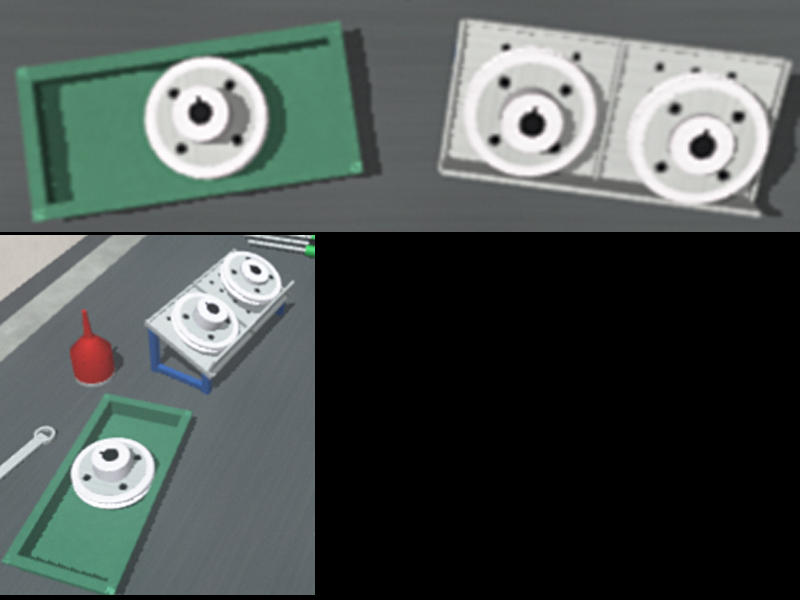

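Run:
```python
from h import *
im={n:cv2.cvtColor(cv2.imread(f"pics/{n}0.png"),cv2.COLOR_BGR2GRAY) for n in("top","side")}
def bore(n,x,y,r=12):
    w=im[n][y-r:y+r+1,x-r:x+r+1]
    m=(w<90).astype(np.uint8);k,l,s,c=cv2.connectedComponentsWithStats(m)
    i=min(range(1,k),key=lambda i:np.hypot(*(c[i]-r))-.05*s[i,4])
    ww=np.where(l==i,1.,0); return c[i]+[x-r,y-r],s[i]
S={'a':((193,169),(204,242),57),'b':((321,173),(270,145),114.5),'c':((387,182),(299,118),114.5)}
for k,(p,q,z) in S.items():
    r=6
    (a,sa),(b,sb)=bore("top",*p,8),bore("side",*q,6)
    print(k,a.round(1),sa,b.round(1),sb,"top@z",onz("top",[a],z).round(1),"side@z",onz("side",[b],z).round(1),"tri",tri(a,b)[0].round(1),round(tri(a,b)[1],1))
# rack edges
l=onz("top",[(286.7,191.7),(410.3,207.9)],75);u=onz("top",[(293.5,132.5),(421,148.5)],125)
print(l.round(1),u.round(1))
for A in(l,u): d=A[1]-A[0];print(np.hypot(*d[:2]),np.degrees(np.arctan2(d[0],-d[1])))
print("a rim",onz("top",[(194.24,170.19)],31))
T=onz("top",[[246,134],[254,191],[128,209],[122,152]],30)
print(T.mean(0))
```

```text
a [192.3 168.1] [ 4  3  8  9 54] [203.1 241.1] [ 0  2 11  7 57] top@z [[629.1 158.2  57. ]] side@z [[630.4 159.1  57. ]] tri [629.8 158.6  56.6] 1.5
b [321.  172.7] [ 4  3  9 10 68] [271.6 143.6] [ 4  2  8  6 32] top@z [[ 611.4 -124.4  114.5]] side@z [[ 613.4 -124.3  114.5]] tri [ 612.3 -124.1  114.8] 1.9
c [387.  181.2] [ 4  2  9 10 67] [300.1 117.9] [ 4  4  7  5 22] top@z [[ 593.7 -261.2  114.5]] side@z [[ 595.4 -261.5  114.5]] tri [ 594.3 -260.8  115.1] 1.5
[[ 574.5  -54.6   75. ]
 [ 540.  -321.7   75. ]] [[ 694.9  -66.3  125. ]
 [ 660.5 -328.5  125. ]]
269.37148874241547 -7.367970736804778
264.4383264179465 -7.485152672182251
a rim [[628.08976203 158.40777076  31.        ]]
[625.48157568 173.85912758  30.        ]
```

Request:
{"api": "arm_command", "payload": {"deltas": "43 -40 -8 0 0 0.037;43 -40 -8 0 0 0.037;43 -40 -8 0 0 0.037;43 -40 -8 0 0 0.037;43 -40 -8 0 0 0.037;43 -40 -8 0 0 0.037;43 -40 -8 0 0 0.037;43 -40 -8 0 0 0.037;43 -40 -8 0 0 0.037;43 -40 -8 0 0 0.037;43 -40 -8 0 0 0.037;0 0 0 0 0 0", "grip": 0, "force": 40}}

```text
time: 1.6
eef_pos: [645.0, 147.3, 126.6]
tool_rot: [[-0.163, 0.987, -0.003], [0.987, 0.163, -0.001], [-0.0, -0.003, -1.0]]
ft_force: [-0.4, 0.8, 0.2]
opening: 87.1
```

Request:
{"api": "arm_command", "payload": {"deltas": "-15.5 11 -20 0 0 -0.019;0 0 -30 0 0 0;0 0 -25 0 0 0;0 0 -12 0 0 0;0 0 0 0 0 0"}}

```text
time: 2.22
eef_pos: [625.3, 160.5, 36.5]
tool_rot: [[-0.143, 0.99, -0.008], [0.99, 0.143, 0.001], [0.002, -0.007, -1.0]]
ft_force: [-0.0, -0.2, -0.2]
opening: 86.9
```

Run:
```python
from h import *
s=imaging.capture("side");t=imaging.capture("top")
o=np.hstack([cv2.resize(s[170:370,110:310],(400,400)),cv2.resize(t[90:250,110:270],(400,400))]);cv2.imwrite("pics/g1.png",o)
print(sensors.read_state()['eef_pos'])
```

```text
[626.47512695 160.44421207  37.81236625]
```

View pics/g1.png

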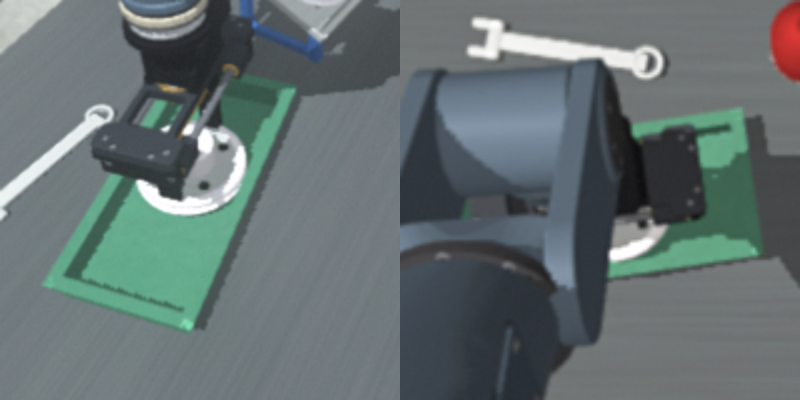

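Request:
{"api": "arm_command", "payload": {"deltas": "2.5 -2 -1.5 0 0 0;0 0 0 0 0 0;0 0 0 0 0 0;0 0 0 0 0 0;0 0 0 0 0 0", "grip": 255, "force": 40}}

```text
time: 2.95
eef_pos: [631.3, 158.8, 39.4]
tool_rot: [[-0.142, 0.99, 0.001], [0.99, 0.142, 0.002], [0.002, 0.001, -1.0]]
ft_force: [0.3, 1.2, 0.0]
opening: 49.0
```

Request:
{"api": "arm_command", "payload": {"deltas": "2 -15 0 0 0 0;2 -15 0 0 0 0;2 -15 0 0 0 0;1 -8 0 0 0 0;0 0 0 0 0 0"}}

```text
time: 3.58
eef_pos: [638.3, 103.2, 39.4]
tool_rot: [[-0.141, 0.99, 0.0], [0.99, 0.141, 0.004], [0.004, 0.001, -1.0]]
ft_force: [-0.3, 1.5, -0.4]
opening: 49.3
```

Request:
{"api": "arm_command", "payload": {"deltas": "0 -4 0 0 0 0;0 -3 0 0 0 0;0 0 0 0 0 0"}}

```text
time: 3.95
eef_pos: [638.4, 96.2, 39.4]
tool_rot: [[-0.141, 0.99, 0.001], [0.99, 0.141, 0.004], [0.004, 0.001, -1.0]]
ft_force: [0.5, 0.4, 0.6]
opening: 49.1
```

Request:
{"api": "arm_command", "payload": {"deltas": "0.3 -3 0 0 0 0;0.3 -2 0 0 0 0"}}

```text
time: 4.2
eef_pos: [638.4, 95.4, 39.6]
tool_rot: [[-0.14, 0.99, 0.0], [0.99, 0.14, 0.01], [0.01, 0.002, -1.0]]
ft_force: [-0.8, 7.4, 1.0]
opening: 49.1
```

Request:
{"api": "arm_command", "payload": {"deltas": "0 -3 0 0 0 0;0 -4 0 0 0 0;0 -1 0 0 0 0"}}

```text
time: 4.58
eef_pos: [638.2, 95.4, 39.8]
tool_rot: [[-0.139, 0.99, 0.002], [0.99, 0.139, 0.021], [0.021, 0.005, -1.0]]
ft_force: [0.3, 0.6, -2.3]
opening: 49.1
```

Request:
{"api": "arm_command", "payload": {"deltas": "0 0 0 -0.021 0 0;0 0 0 0 0 0"}}

```text
time: 4.82
eef_pos: [638.1, 95.7, 39.3]
tool_rot: [[-0.14, 0.99, 0.001], [0.99, 0.14, -0.001], [-0.002, 0.001, -1.0]]
ft_force: [-0.5, 2.8, 1.0]
opening: 49.0
```

Request:
{"api": "arm_command", "payload": {"deltas": "0 0 0 0 0 0;0 0 0 0 0 0;0 0 0 0 0 0", "grip": 60}}

```text
time: 5.2
eef_pos: [638.2, 93.6, 39.6]
tool_rot: [[-0.14, 0.99, 0.001], [0.99, 0.14, -0.004], [-0.004, 0.001, -1.0]]
ft_force: [1.2, 0.4, 0.1]
opening: 64.5
```

Request:
{"api": "arm_command", "payload": {"deltas": "0 0 25 0 0 0;0 -10 40 0 0 0;0 -20 40 0 0 0;-3 -45 20 0 0 0;-5 -45 5 0 0 0;-5 -45 0 0 0 0;0 0 0 0 0 0"}}

```text
time: 6.08
eef_pos: [623.9, -78.9, 174.6]
tool_rot: [[-0.141, 0.99, 0.002], [0.99, 0.141, -0.009], [-0.01, 0.001, -1.0]]
ft_force: [0.1, -0.6, -0.2]
opening: 66.4
```

```bash
cat >> h.py <<'E'
from scipy.spatial.transform import Rotation as Ro
def frame(z,x):
    z=np.array(z)/np.linalg.norm(z);y=np.cross(z,x);y/=np.linalg.norm(y);return np.c_[np.cross(y,z),y,z]
def go(p,R):
    s=sensors.read_state();rv=Ro.from_matrix(R@s['tool_rot'].T).as_rotvec()
    print("d",(np.array(p)-s['eef_pos']).round(1),"rv",rv.round(3),"deg",np.degrees(np.linalg.norm(rv)).round(1),"at",s['eef_pos'].round(1),"F",s['ft_force'].round(1),"t",s['time'])
RACK=frame([.4195,-.0545,-.906],[.1288,.9917,0])
TZ=RACK[:,2]
TRAY=frame([0,0,-1],[-.1443,.9895,0])
E
python3 -c "
from h import *
go(np.array([622,-125.4,94])-60*TZ,RACK)"
```

```text
d [-27.1 -43.3 -26.2] rv [ 0.012 -0.437 -0.264] deg 29.3 at [623.9 -78.9 174.6] F [ 0.1 -0.6 -0.2] t 6.075
```

Request:
{"api": "arm_command", "payload": {"deltas": "-6.5 -11 0 0.003 -0.109 -0.066;-6.5 -11 0 0.003 -0.109 -0.066;-6.5 -11 0 0.003 -0.109 -0.066;-6.5 -11 -10 0.003 -0.109 -0.066;0 0 0 0 0 0;0 0 0 0 0 0", "grip": 0}}

```text
time: 6.82
eef_pos: [598.5, -121.1, 165.5]
tool_rot: [[0.136, 0.893, 0.43], [0.991, -0.123, -0.057], [0.002, 0.434, -0.901]]
ft_force: [0.1, -1.1, 0.0]
opening: 87.0
```

```bash
python3 -c "
from h import *
go(np.array([622,-125.4,94])-30*TZ,RACK)
go(np.array([622,-125.4,94]),RACK)"
```

```text
d [ 10.9  -2.7 -44.3] rv [-0.001  0.012  0.007] deg 0.8 at [ 598.5 -121.1  165.5] F [ 0.1 -1.1  0. ] t 6.825
d [ 23.5  -4.3 -71.5] rv [-0.001  0.012  0.007] deg 0.8 at [ 598.5 -121.1  165.5] F [ 0.1 -1.1  0. ] t 6.825
```

Request:
{"api": "arm_command", "payload": {"deltas": "5.5 -1.4 -22 0 0.012 0.007;5.4 -1.3 -22 0 0 0;0 0 0 0 0 0"}}

```text
time: 7.2
eef_pos: [615.9, -123.2, 123.9]
tool_rot: [[0.122, 0.897, 0.425], [0.992, -0.11, -0.054], [-0.001, 0.429, -0.903]]
ft_force: [0.2, -0.6, -0.0]
opening: 86.9
```

```bash
python3 -c "
from h import *
go(np.array([622,-125.4,94]),RACK)"
```

```text
d [  6.1  -2.2 -29.9] rv [ 0.002  0.006 -0.007] deg 0.5 at [ 615.9 -123.2  123.9] F [ 0.2 -0.6 -0. ] t 7.2
```

Request:
{"api": "arm_command", "payload": {"deltas": "1 -1 -14 0 0.006 -0.007;3 0 -12 0 0 0;0 0 0 0 0 0"}}

```text
time: 7.58
eef_pos: [622.6, -124.0, 98.4]
tool_rot: [[0.127, 0.897, 0.422], [0.992, -0.114, -0.057], [-0.003, 0.426, -0.905]]
ft_force: [-0.4, -0.4, 1.0]
opening: 87.0
```

```bash
python3 -c "
from h import *
s=imaging.capture('side');cv2.imwrite('pics/g2.png',cv2.resize(s[60:220,180:380],(750,600)))
go(np.array([622,-125.4,94]),RACK)"
```

```text
d [-0.6 -1.3 -4.8] rv [ 0.004  0.004 -0.001] deg 0.3 at [ 622.6 -124.1   98.8] F [-0.2 -0.1  0.2] t 7.625
```

View pics/g2.png

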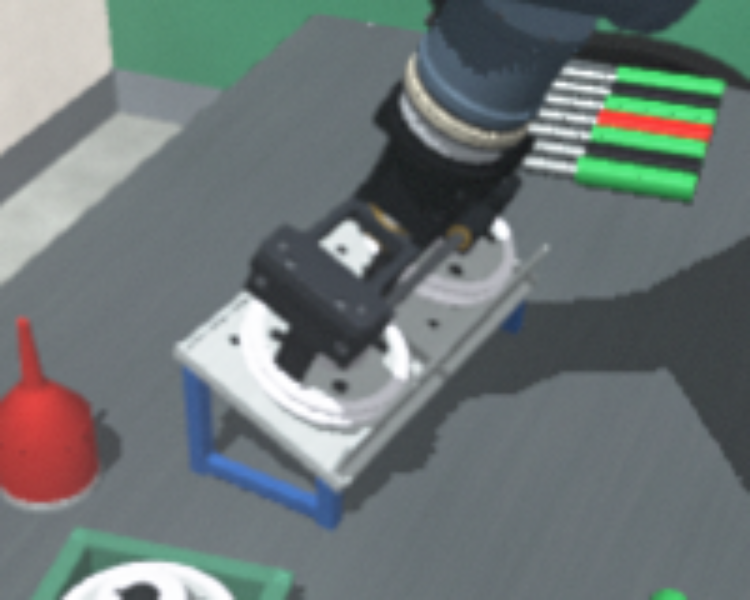

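Request:
{"api": "arm_command", "payload": {"deltas": "-1 -1 -3 0 0 0;0 0 0 0 0 0;0 0 0 0 0 0;0 0 0 0 0 0;0 0 0 0 0 0;0 0 0 0 0 0", "grip": 255, "force": 55}}

```text
time: 8.38
eef_pos: [621.4, -125.1, 96.6]
tool_rot: [[0.128, 0.897, 0.424], [0.992, -0.114, -0.057], [-0.003, 0.427, -0.904]]
ft_force: [0.6, -0.6, -1.0]
opening: 48.9
```

```bash
python3 -c "
from h import *
go(np.array([622,-125.4,94]),RACK)"
```

```text
d [ 0.6 -0.3 -2.6] rv [ 0.004  0.004 -0.001] deg 0.3 at [ 621.4 -125.1   96.6] F [ 0.6 -0.6 -1. ] t 8.375
```

Request:
{"api": "arm_command", "payload": {"deltas": "-5 0.7 11 0 0 0;-10 1.3 22 0 0 0;-10 1.3 22 0 0 0;-5 5 25 0 0 0;0 10 25 0 0 0"}}

```text
time: 9.0
eef_pos: [582.2, -103.9, 198.3]
tool_rot: [[0.127, 0.905, 0.405], [0.992, -0.117, -0.05], [0.002, 0.408, -0.913]]
ft_force: [0.5, 0.2, -5.1]
opening: 48.9
```

```bash
python3 -c "
from h import *
go(np.array([614.4,252.5,110]),TRAY)"
```

```text
d [ 32.2 356.4 -88.3] rv [-0.006  0.422  0.269] deg 28.7 at [ 582.2 -103.9  198.3] F [ 0.5  0.2 -5.1] t 9.0
```

Request:
{"api": "arm_command", "payload": {"deltas": "3 20 0 -0.001 0.07 0.045;3 40 0 -0.001 0.07 0.045;3 50 0 -0.001 0.07 0.045;4 50 -5 -0.001 0.07 0.045;4 50 -10 -0.001 0.07 0.045;4 50 -15 -0.001 0.07 0.045;4 40 -15 0 0 0;3 25 -15 0 0 0;2 10 -10 0 0 0;0 0 0 0 0 0"}}

```text
time: 10.25
eef_pos: [597.4, 237.9, 123.6]
tool_rot: [[-0.149, 0.988, -0.031], [0.989, 0.149, -0.014], [-0.009, -0.033, -0.999]]
ft_force: [-0.1, -1.1, -4.7]
opening: 48.8
```

```bash
python3 -c "
from h import *
go(np.array([614.4,252.5,42]),TRAY)"
```

```text
d [ 17.   14.6 -81.6] rv [ 0.014 -0.031 -0.005] deg 2.0 at [597.4 237.9 123.6] F [-0.1 -1.1 -4.7] t 10.25
```

Request:
{"api": "arm_command", "payload": {"deltas": "9 7 0 0.014 -0.031 -0.005;8 7 -10 0 0 0;0 0 -15 0 0 0;0 0 -10 0 0 0;0 0 0 0 0 0"}}

```text
time: 10.88
eef_pos: [616.1, 248.7, 87.2]
tool_rot: [[-0.139, 0.99, 0.002], [0.99, 0.139, -0.001], [-0.001, 0.002, -1.0]]
ft_force: [-0.7, -0.5, -5.9]
opening: 48.7
```

```bash
python3 -c "
from h import *
go(np.array([614.4,252.5,42]),TRAY)
s=imaging.capture('side');t=imaging.capture('top')
o=np.hstack([cv2.resize(s[180:380,100:300],(400,400)),cv2.resize(t[110:230,110:270],(533,400))[:,:400]]);cv2.imwrite('pics/g3.png',o)"
```

```text
d [ -1.7   3.8 -45.2] rv [0.001 0.002 0.005] deg 0.3 at [616.1 248.7  87.2] F [-0.7 -0.5 -5.9] t 10.875
```

View pics/g3.png

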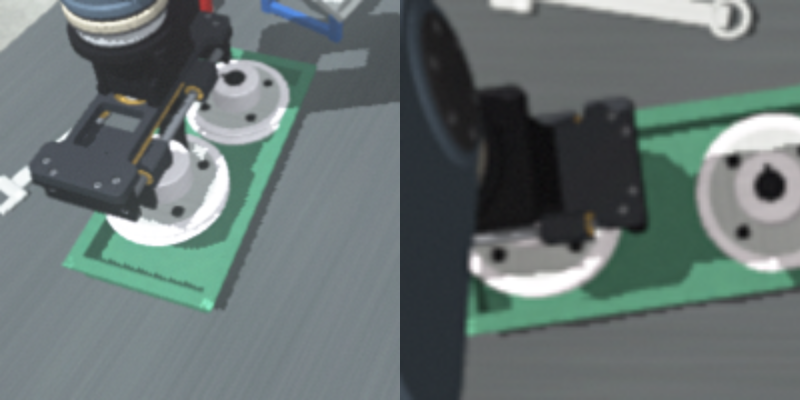

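Request:
{"api": "arm_command", "payload": {"deltas": "-1 1.5 -12 0 0 0.003;-1 1.5 -12 0 0 0.003;0 0 -5 0 0 0;0 0 0 0 0 0"}}

```text
time: 11.48
eef_pos: [614.7, 252.4, 57.7]
tool_rot: [[-0.146, 0.989, 0.005], [0.989, 0.146, 0.0], [-0.001, 0.005, -1.0]]
ft_force: [-0.0, -0.2, -4.9]
opening: 49.1
```

```bash
python3 -c "
from h import *
go(np.array([614.4,252.5,42]),TRAY)
t=imaging.capture('top');g=cv2.cvtColor(t,cv2.COLOR_BGR2GRAY);cv2.imwrite('pics/t4.png',t)
x,y=220,163
w=(g[y-15:y+16,x-18:x+19]<90).astype(np.uint8);k,l,s,c=cv2.connectedComponentsWithStats(w)
for i in range(1,k):
  if s[i,4]>8: print(c[i]+[x-18,y-15],s[i,4],onz('top',[c[i]+[x-18,y-15]],57))
"
```

```text
d [ -0.3   0.1 -15.7] rv [-0.     0.005 -0.002] deg 0.3 at [614.7 252.4  57.7] F [-0.  -0.2 -4.9] t 11.475
[230.8 155. ] 10 [[659.37982108  71.08645694  57.        ]]
[209.46153846 158.15384615] 13 [[652.05368602 119.50112606  57.        ]]
[220.62686567 165.14925373] 67 [[636.08009633  93.9401089   57.        ]]
[234.14285714 176.07142857] 14 [[611.21887796  63.05069992  57.        ]]
```

Request:
{"api": "arm_command", "payload": {"deltas": "0 0 -5 0 0.005 0;0 0 -5 0 0 0;0 0 -2 0 0 0;0 0 0 0 0 0"}}

```text
time: 12.02
eef_pos: [615.7, 252.5, 45.9]
tool_rot: [[-0.146, 0.989, 0.002], [0.989, 0.146, 0.001], [0.0, 0.002, -1.0]]
ft_force: [-0.1, -0.2, -5.7]
opening: 49.0
```

Request:
{"api": "arm_command", "payload": {"deltas": "0 0 -3 0 0 0;0 0 -2 0 0 0;0 0 0 0 0 0"}}

```text
time: 12.4
eef_pos: [615.9, 252.5, 40.8]
tool_rot: [[-0.146, 0.989, 0.002], [0.989, 0.146, 0.001], [0.0, 0.002, -1.0]]
ft_force: [-0.7, 0.3, -5.5]
opening: 49.1
```

Going in freely; now find the floor.

Request:
{"api": "arm_command", "payload": {"deltas": "0 0 -3 0 0 0;0 0 -1 0 0 0;0 0 0 0 0 0"}}

```text
time: 12.78
eef_pos: [616.0, 252.5, 36.6]
tool_rot: [[-0.146, 0.989, 0.002], [0.989, 0.146, 0.001], [0.0, 0.002, -1.0]]
ft_force: [-0.7, 0.8, -5.3]
opening: 48.8
```

Request:
{"api": "arm_command", "payload": {"deltas": "0 0 -1.5 0 0 0;0 0 -1 0 0 0;0 0 0 0 0 0"}}

```text
time: 13.15
eef_pos: [616.1, 252.6, 36.3]
tool_rot: [[-0.146, 0.989, 0.003], [0.989, 0.146, 0.001], [0.0, 0.003, -1.0]]
ft_force: [-0.5, 0.2, -4.6]
opening: 49.1
```

Request:
{"api": "arm_command", "payload": {"deltas": "-0.3 2 0 0 0 0;-0.3 2 0 0 0 0;-0.3 2 0 0 0 0"}}

```text
time: 13.52
eef_pos: [616.5, 256.5, 36.3]
tool_rot: [[-0.148, 0.989, 0.005], [0.989, 0.148, -0.004], [-0.004, 0.005, -1.0]]
ft_force: [0.9, -8.9, -0.1]
opening: 48.8
```

Request:
{"api": "arm_command", "payload": {"deltas": "-0.3 2 0 0 0 0;-0.3 2 0 0 0 0"}}

```text
time: 13.78
eef_pos: [616.7, 256.6, 36.4]
tool_rot: [[-0.15, 0.989, 0.005], [0.989, 0.15, -0.01], [-0.011, 0.004, -1.0]]
ft_force: [0.2, -7.9, -0.4]
opening: 48.8
```

Request:
{"api": "arm_command", "payload": {"deltas": "0 0 0 0.01 0.005 0;0 0 0 0 0 0"}}

```text
time: 14.02
eef_pos: [616.8, 256.3, 36.3]
tool_rot: [[-0.149, 0.989, -0.0], [0.989, 0.149, 0.0], [0.0, -0.0, -1.0]]
ft_force: [-0.6, -0.5, -0.6]
opening: 49.1
```

Request:
{"api": "arm_command", "payload": {"deltas": "0 0 0 0 0 0;0 0 0 0 0 0;0 0 0 0 0 0", "grip": 60}}

```text
time: 14.4
eef_pos: [618.5, 258.4, 37.6]
tool_rot: [[-0.149, 0.989, 0.004], [0.989, 0.149, 0.003], [0.003, 0.005, -1.0]]
ft_force: [0.5, 0.6, -1.0]
opening: 64.8
```

Request:
{"api": "arm_command", "payload": {"deltas": "0 0 15 0 0 0;0 0 40 0 0 0;0 -20 50 0 0 0;0 -40 20 0 0 0;0 -60 0 0 0 0;0 -60 0 0 0 0;0 -60 0 0 0 0;0 -60 0 0 0 0;0 -50 0 0 0 0;0 -20 0 0 0 0;0 0 0 0 0 0"}}

```text
time: 15.78
eef_pos: [622.3, -120.0, 181.3]
tool_rot: [[-0.154, 0.988, 0.029], [0.988, 0.154, 0.002], [-0.002, 0.029, -1.0]]
ft_force: [-0.3, 0.4, -0.4]
opening: 66.2
```

Run:
```python
from h import *
e=np.array([594.3,-260.8,115.1]); T=e+11*TZ
go(T-60*TZ,RACK); print(T)
t=imaging.capture('top');g=cv2.cvtColor(t,cv2.COLOR_BGR2GRAY);cv2.imwrite('pics/t5.png',t)
for x,y in((220,165),(150,175)):
  w=(g[y-15:y+16,x-20:x+21]<90).astype(np.uint8);k,l,s,c=cv2.connectedComponentsWithStats(w)
  for i in range(1,k):
    if s[i,4]>30: p=c[i]+[x-20,y-15];print(p,s[i,4],onz('top',[p],57))
```

```text
d [ -48.5 -138.2  -21.8] rv [ 0.007 -0.41  -0.279] deg 28.4 at [ 622.3 -120.   181.3] F [-0.3  0.4 -0.4] t 15.775
[ 598.91499268 -261.39956401  105.13293596]
[220.60377358 165.        ] 53 [[636.42140098  93.99655319  57.        ]]
[149.55769231 174.44230769] 52 [[614.449856   254.51904129  57.        ]]
```

Request:
{"api": "arm_command", "payload": {"deltas": "-11 -33 0 0.002 -0.102 -0.07;-12 -34 0 0.002 -0.102 -0.07;-12 -34 0 0.002 -0.102 -0.07;-12 -34 0 0.001 -0.102 -0.07;0 0 0 0 0 0;0 0 0 0 0 0", "grip": 0}}

```text
time: 16.58
eef_pos: [578.0, -242.3, 183.1]
tool_rot: [[0.121, 0.894, 0.431], [0.993, -0.11, -0.051], [0.002, 0.434, -0.901]]
ft_force: [0.3, 0.0, -1.4]
opening: 87.1
```

Run:
```python
from h import *
e=np.array([594.3,-260.8,115.1]); T=e+10*TZ
go(T-30*TZ,RACK);go(T,RACK)
```

```text
d [  7.9 -17.4 -49.9] rv [-0.001  0.013 -0.008] deg 0.8 at [ 578.  -242.3  183.1] F [ 0.3  0.  -1.4] t 16.575
d [ 20.5 -19.  -77.1] rv [-0.001  0.013 -0.008] deg 0.8 at [ 578.  -242.3  183.1] F [ 0.3  0.  -1.4] t 16.575
```

Request:
{"api": "arm_command", "payload": {"deltas": "2 -9 -22 0 0.013 -0.008;2 -8 -22 0 0 0;0 0 -3 0 0 0;0 0 0 0 0 0"}}

```text
time: 17.08
eef_pos: [587.7, -252.5, 137.4]
tool_rot: [[0.116, 0.899, 0.422], [0.993, -0.105, -0.049], [-0.0, 0.425, -0.905]]
ft_force: [0.1, 0.1, -0.1]
opening: 86.8
```

Run:
```python
from h import *
e=np.array([594.3,-260.8,115.1]); T=e+10*TZ
go(T-15*TZ,RACK);go(T,RACK)
```

```text
d [  4.5  -8.  -17.8] rv [ 0.     0.002 -0.013] deg 0.8 at [ 587.7 -252.5  137.4] F [ 0.1  0.1 -0.1] t 17.075
d [ 10.8  -8.8 -31.4] rv [ 0.     0.002 -0.013] deg 0.8 at [ 587.7 -252.5  137.4] F [ 0.1  0.1 -0.1] t 17.075
```

Request:
{"api": "arm_command", "payload": {"deltas": "0 -8 -9 0 0 -0.013;3 -1 -9 0 0 0;0 0 0 0 0 0"}}

```text
time: 17.45
eef_pos: [592.1, -261.3, 120.1]
tool_rot: [[0.128, 0.897, 0.423], [0.992, -0.115, -0.056], [-0.001, 0.427, -0.904]]
ft_force: [-0.2, 0.7, -0.3]
opening: 87.1
```

Run:
```python
from h import *
e=np.array([594.3,-260.8,115.1]); T=e+10*TZ
go(T,RACK)
s=imaging.capture('side');cv2.imwrite('pics/g6.png',cv2.resize(s[50:210,210:410],(750,600)))
```

```text
d [  6.4  -0.  -14. ] rv [ 0.002  0.004 -0.001] deg 0.3 at [ 592.1 -261.3  120.1] F [-0.2  0.7 -0.3] t 17.45
```

View pics/g6.png

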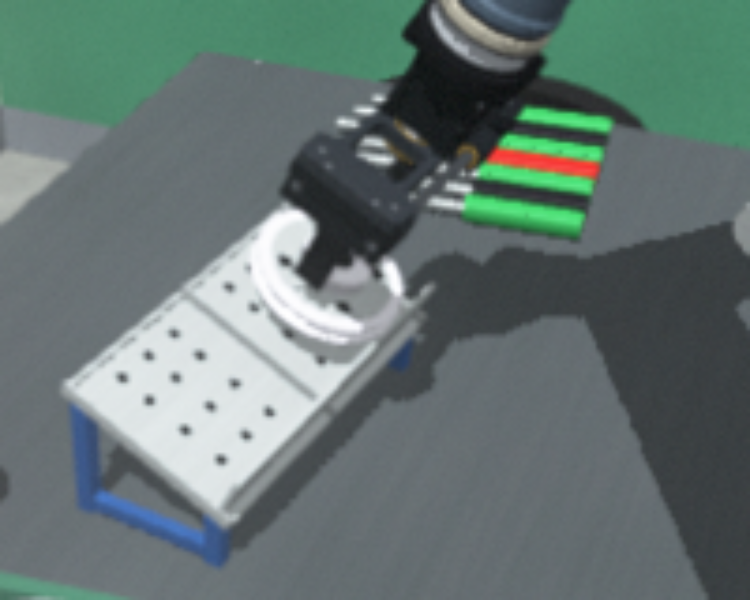

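Fingers straddle c's boss, a bit above the rim. Going in the rest and closing.

Request:
{"api": "arm_command", "payload": {"deltas": "2 0 -7 0 0.004 0;3 0 -5 0 0 0;0 0 -1 0 0 0;0 0 0 0 0 0"}}

```text
time: 18.0
eef_pos: [597.5, -261.7, 106.7]
tool_rot: [[0.128, 0.898, 0.42], [0.992, -0.115, -0.056], [-0.002, 0.424, -0.906]]
ft_force: [-0.8, -0.1, 0.2]
opening: 86.9
```

Run:
```python
from h import *
e=np.array([594.3,-260.8,115.1]); T=e+10*TZ
go(T,RACK)
```

```text
d [ 1.   0.4 -0.7] rv [ 0.002  0.001 -0.001] deg 0.2 at [ 597.5 -261.7  106.7] F [-0.8 -0.1  0.2] t 18.0
```

Request:
{"api": "arm_command", "payload": {"deltas": "0.5 0 -1 0 0 0;0 0 0 0 0 0;0 0 0 0 0 0;0 0 0 0 0 0;0 0 0 0 0 0;0 0 0 0 0 0", "grip": 255, "force": 60}}

```text
time: 18.75
eef_pos: [597.8, -261.1, 105.9]
tool_rot: [[0.128, 0.899, 0.42], [0.992, -0.115, -0.056], [-0.002, 0.424, -0.906]]
ft_force: [0.9, -0.1, -0.4]
opening: 48.4
```

Request:
{"api": "arm_command", "payload": {"deltas": "-2 0.3 5 0 0 0;-6 0.8 14 0 0 0;-10 1.3 22 0 0 0;-10 1.3 22 0 0 0;-5 5 25 0 0 0;0 10 25 0 0 0"}}

```text
time: 19.5
eef_pos: [554.9, -237.4, 216.6]
tool_rot: [[0.126, 0.906, 0.403], [0.992, -0.118, -0.044], [0.007, 0.406, -0.914]]
ft_force: [0.6, -0.1, -6.1]
opening: 48.0
```

Run:
```python
from h import *
go([627.4,176,115],TRAY)
s=imaging.capture('side');cv2.imwrite('pics/g7.png',cv2.resize(s[50:210,210:410],(750,600)))
```

```text
d [  72.5  413.4 -101.6] rv [-0.011  0.419  0.268] deg 28.5 at [ 554.9 -237.4  216.6] F [ 0.6 -0.1 -6.1] t 19.5
```

Request:
{"api": "arm_command", "payload": {"deltas": "8 30 0 -0.002 0.07 0.045;8 45 0 -0.002 0.07 0.045;8 50 0 -0.002 0.07 0.045;9 50 -5 -0.002 0.07 0.045;9 50 -10 -0.002 0.07 0.045;9 50 -15 -0.001 0.069 0.043;9 50 -15 0 0 0;8 40 -15 0 0 0;4 25 -10 0 0 0;0 10 0 0 0 0;0 0 0 0 0 0"}}

```text
time: 20.92
eef_pos: [620.0, 172.8, 143.9]
tool_rot: [[-0.149, 0.989, -0.017], [0.989, 0.149, -0.007], [-0.004, -0.018, -1.0]]
ft_force: [-0.7, -0.5, -5.2]
opening: 48.4
```

Run:
```python
from h import *
go([627.4,176,105],TRAY)
```

```text
d [  7.4   3.2 -38.9] rv [ 0.007 -0.017 -0.005] deg 1.1 at [620.  172.8 143.9] F [-0.7 -0.5 -5.2] t 20.925
```

Request:
{"api": "arm_command", "payload": {"deltas": "5 2 -10 0.007 -0.017 -0.005;0 0 -20 0 0 0;0 0 -5 0 0 0;0 0 0 0 0 0;0 0 0 0 0 0"}}

```text
time: 21.55
eef_pos: [626.7, 168.3, 112.0]
tool_rot: [[-0.139, 0.99, 0.005], [0.99, 0.139, -0.002], [-0.003, 0.005, -1.0]]
ft_force: [-0.8, 0.3, -6.0]
opening: 48.4
```

Run:
```python
from h import *
go([627.4,176,85],TRAY)
s=imaging.capture('side');t=imaging.capture('top')
o=np.hstack([cv2.resize(s[180:340,120:280],(400,400),interpolation=2),cv2.resize(t[100:230,110:270],(400,325)).repeat(1,0)[:,:] if 0 else cv2.resize(t[90:250,110:270],(400,400),interpolation=2)]);cv2.imwrite('pics/g8.png',o)
```

```text
d [  0.7   7.7 -27. ] rv [0.002 0.005 0.005] deg 0.4 at [626.7 168.3 112. ] F [-0.8  0.3 -6. ] t 21.55
```

View pics/g8.png

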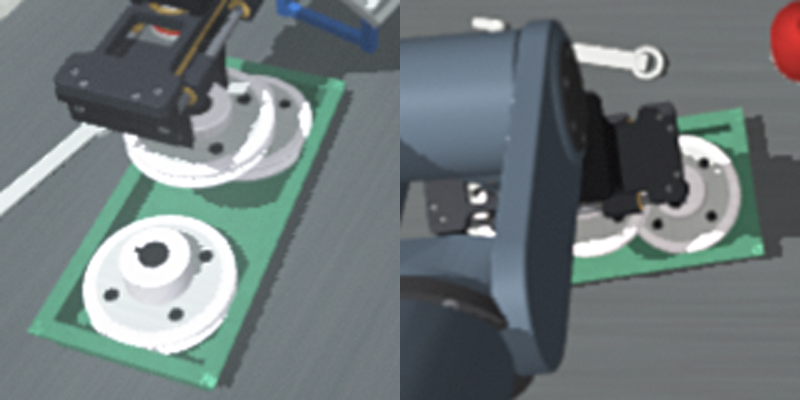

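Run:
```python
from h import *
s=imaging.capture('side');st=sensors.read_state()
k=4;x0,y0=125,165
o=cv2.resize(s[y0:y0+150,x0:x0+180],None,fx=k,fy=k,interpolation=2)
th=np.linspace(0,2*np.pi,120)
off=np.array([-2,-1.7,0])
for dz,col in((-2,(0,0,255)),(-18,(255,0,0))):
    X=st['eef_pos']+off+np.c_[55*np.cos(th),55*np.sin(th),0*th+dz]
    q=((proj('side',X)-[x0,y0]+.5)*k).astype(int);cv2.polylines(o,[q],True,col,1)
X=np.array([614.4,254.5,31])+np.c_[55*np.cos(th),55*np.sin(th),0*th]
cv2.polylines(o,[((proj('side',X)-[x0,y0]+.5)*k).astype(int)],True,(0,0,255),1)
cv2.imwrite('pics/g9.png',o);print(o.shape)
```

```text
(600, 720, 3)
```

View pics/g9.png

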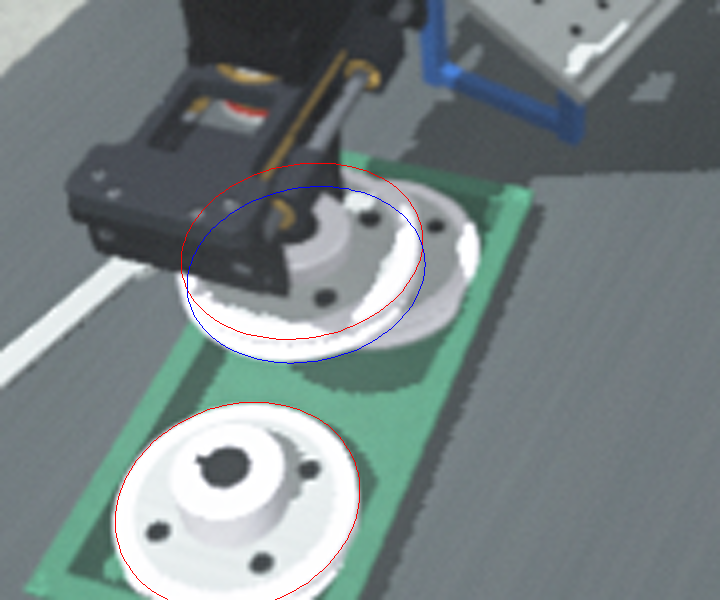

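Request:
{"api": "arm_command", "payload": {"deltas": "0.5 4 0 0.006 -0.04 0;0 3 0 0 0 0;0 0 0 0 0 0;0 0 0 0 0 0"}}

```text
time: 22.2
eef_pos: [628.0, 176.3, 113.0]
tool_rot: [[-0.14, 0.989, 0.047], [0.99, 0.14, 0.004], [-0.002, 0.047, -0.999]]
ft_force: [0.4, -0.5, -5.4]
opening: 48.3
```

Run:
```python
from h import *
go([627.4,176,85],TRAY)
```

```text
d [ -0.6  -0.3 -28. ] rv [-0.004  0.047  0.004] deg 2.7 at [628.  176.3 113. ] F [ 0.4 -0.5 -5.4] t 22.2
```

Request:
{"api": "arm_command", "payload": {"deltas": "0 0 -10 0 0 0;0 0 -10 0 0 0;0 0 -5 0 0 0;0 0 0 0 0 0;0 0 0 0 0 0"}}

```text
time: 22.82
eef_pos: [627.9, 176.0, 85.1]
tool_rot: [[-0.14, 0.989, 0.045], [0.99, 0.14, 0.004], [-0.002, 0.045, -0.999]]
ft_force: [0.2, -0.1, -5.7]
opening: 48.2
```

Request:
{"api": "arm_command", "payload": {"deltas": "0 0 -4 0 0 0;0 0 -3 0 0 0;0 0 0 0 0 0"}}

```text
time: 23.2
eef_pos: [628.3, 176.0, 78.3]
tool_rot: [[-0.14, 0.989, 0.047], [0.99, 0.14, 0.004], [-0.003, 0.047, -0.999]]
ft_force: [0.1, -0.8, -5.8]
opening: 48.5
```

Request:
{"api": "arm_command", "payload": {"deltas": "0 0 -2 0 0 0;0 0 -2 0 0 0;0 0 0 0 0 0"}}

```text
time: 23.58
eef_pos: [628.5, 176.1, 74.2]
tool_rot: [[-0.14, 0.989, 0.047], [0.99, 0.14, 0.004], [-0.003, 0.047, -0.999]]
ft_force: [-0.6, 0.2, -5.1]
opening: 48.3
```

Request:
{"api": "arm_command", "payload": {"deltas": "0 0 -2 0 0 0;0 0 -1 0 0 0;0 0 0 0 0 0"}}

```text
time: 23.95
eef_pos: [628.5, 176.1, 71.0]
tool_rot: [[-0.14, 0.989, 0.047], [0.99, 0.14, 0.004], [-0.003, 0.047, -0.999]]
ft_force: [-0.7, -1.0, -5.5]
opening: 48.4
```

No contact; already entering the gap.

Request:
{"api": "arm_command", "payload": {"deltas": "0 0 -2 0 0 0;0 0 -2 0 0 0;0 0 0 0 0 0"}}

```text
time: 24.32
eef_pos: [628.5, 176.1, 66.8]
tool_rot: [[-0.14, 0.989, 0.047], [0.99, 0.14, 0.004], [-0.003, 0.047, -0.999]]
ft_force: [-0.0, 0.1, -6.0]
opening: 48.0
```

Request:
{"api": "arm_command", "payload": {"deltas": "0 0 -2 0 0 0;0 0 -2 0 0 0;0 0 0 0 0 0"}}

```text
time: 24.7
eef_pos: [628.6, 176.0, 62.5]
tool_rot: [[-0.14, 0.989, 0.047], [0.99, 0.14, 0.004], [-0.003, 0.047, -0.999]]
ft_force: [0.1, 1.1, -5.2]
opening: 48.4
```

Request:
{"api": "arm_command", "payload": {"deltas": "0 0 -2 0 0 0;0 0 -2 0 0 0;0 0 0 0 0 0"}}

```text
time: 25.08
eef_pos: [628.6, 176.1, 58.2]
tool_rot: [[-0.14, 0.989, 0.047], [0.99, 0.14, 0.004], [-0.003, 0.047, -0.999]]
ft_force: [0.4, 0.3, -5.4]
opening: 48.1
```

Request:
{"api": "arm_command", "payload": {"deltas": "0 0 -2 0 0 0;0 0 -1 0 0 0;0 0 0 0 0 0"}}

```text
time: 25.45
eef_pos: [628.7, 176.1, 55.0]
tool_rot: [[-0.14, 0.989, 0.047], [0.99, 0.14, 0.004], [-0.003, 0.047, -0.999]]
ft_force: [-0.1, -0.3, -5.5]
opening: 48.5
```

Request:
{"api": "arm_command", "payload": {"deltas": "0 0 -1.5 0 0 0;0 0 -1.5 0 0 0;0 0 0 0 0 0"}}

```text
time: 25.82
eef_pos: [628.7, 176.1, 51.8]
tool_rot: [[-0.14, 0.989, 0.047], [0.99, 0.14, 0.004], [-0.003, 0.048, -0.999]]
ft_force: [-0.8, 0.0, -5.1]
opening: 48.5
```

Request:
{"api": "arm_command", "payload": {"deltas": "0 0 -1 0 0 0;0 0 -1 0 0 0;0 0 0 0 0 0"}}

```text
time: 26.2
eef_pos: [629.1, 176.1, 50.3]
tool_rot: [[-0.14, 0.989, 0.048], [0.99, 0.14, 0.004], [-0.003, 0.048, -0.999]]
ft_force: [-0.4, 0.1, -4.4]
opening: 48.6
```

Request:
{"api": "arm_command", "payload": {"deltas": "0 0 -1 0 0 0;0 0 -0.5 0 0 0;0 0 0 0 0 0"}}

```text
time: 26.58
eef_pos: [629.5, 176.2, 49.8]
tool_rot: [[-0.14, 0.989, 0.049], [0.99, 0.14, 0.004], [-0.003, 0.049, -0.999]]
ft_force: [-1.2, 0.9, -1.7]
opening: 48.1
```

Request:
{"api": "arm_command", "payload": {"deltas": "0 0 -1.5 0 0 0;0 0 -1 0 0 0;0 0 0 0 0 0"}}

```text
time: 26.95
eef_pos: [629.8, 176.2, 49.3]
tool_rot: [[-0.14, 0.989, 0.05], [0.99, 0.14, 0.004], [-0.003, 0.05, -0.999]]
ft_force: [-1.5, 0.4, -0.7]
opening: 48.6
```

Request:
{"api": "arm_command", "payload": {"deltas": "0 0 0 0 0 0;0 0 0 0 0 0;0 0 0 0 0 0", "grip": 60}}

```text
time: 27.32
eef_pos: [631.8, 176.4, 49.6]
tool_rot: [[-0.14, 0.989, 0.055], [0.99, 0.14, 0.005], [-0.003, 0.055, -0.998]]
ft_force: [-0.6, 0.5, -0.8]
opening: 64.8
```

Request:
{"api": "arm_command", "payload": {"deltas": "-0.5 0 10 0 0 0;-1 0 25 0 0 0;0 0 50 0 0 0;-20 40 50 0 0 0;-50 40 20 0 0 0;-50 40 10 0 0 0;-50 40 0 0 0 0;-50 40 0 0 0 0;0 0 0 0 0 0"}}

```text
time: 28.45
eef_pos: [415.7, 373.1, 222.5]
tool_rot: [[-0.136, 0.988, 0.069], [0.991, 0.136, 0.013], [0.003, 0.071, -0.998]]
ft_force: [1.2, 0.1, -0.4]
opening: 66.7
```

Run:
```python
from h import *
s=imaging.capture('side');t=imaging.capture('top')
o=np.hstack([cv2.resize(s[180:340,120:280],(400,400),interpolation=2),cv2.resize(t[90:250,110:270],(400,400),interpolation=2)]);cv2.imwrite('pics/g10.png',o)
g=cv2.cvtColor(t,cv2.COLOR_BGR2GRAY)
for x,y,z in((220,165,57),(185,170,59),(150,175,57)):
  w=(g[y-15:y+16,x-18:x+19]<90).astype(np.uint8);k,l,q,c=cv2.connectedComponentsWithStats(w)
  for i in range(1,k):
    if q[i,4]>30: p=c[i]+[x-18,y-15];print(p,q[i,4],onz('top',[p],z))
```

```text
[220.625      165.07142857] 56 [[636.25810596  93.94645276  57.        ]]
[184.85185185 168.14814815] 54 [[628.74418762 174.56529777  59.        ]]
[149.60377358 174.37735849] 53 [[614.59818009 254.4189721   57.        ]]
```

View pics/g10.png

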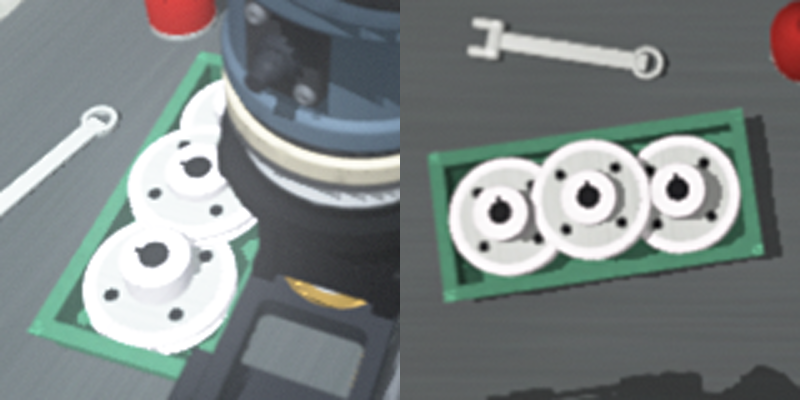

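Run:
```python
from h import *
s=cv2.cvtColor(imaging.capture('side'),cv2.COLOR_BGR2GRAY)
for x,y,p,n in((199,246,(184.85,168.15),'c 59'),(181,281,(149.6,174.4),'b 57')):
  w=(s[y-8:y+9,x-9:x+10]<90).astype(np.uint8);k,l,q,c=cv2.connectedComponentsWithStats(w)
  i=max(range(1,k),key=lambda i:q[i,4]);r=c[i]+[x-9,y-8];print(n,r,q[i,4],tri(p,r))
```

```text
c 59 [206.27027027 242.27027027] 37 (array([621.73084497, 169.61962236,  70.17470396]), np.float64(11.675892660559521))Traceback (most recent call last):
  File "<stdin>", line 5, in <module>
ValueError: max() iterable argument is empty
```

Request:
{"api": "arm_command", "payload": {"deltas": "-40 50 10 0 0 0;-50 50 0 0 0 0;-50 45 0 0 0 0;-40 40 0 0 0 0;0 0 0 0 0 0;0 0 0 0 0 0"}}

```text
time: 29.35
eef_pos: [257.1, 551.3, 232.6]
tool_rot: [[-0.11, 0.991, 0.08], [0.994, 0.109, 0.014], [0.005, 0.081, -0.997]]
ft_force: [-0.1, -0.2, -0.9]
opening: 66.5
```

Run:
```python
from h import *
s=imaging.capture('side');t=imaging.capture('top');cv2.imwrite('pics/t11.png',t)
k=5;x0,y0=130,190
o=cv2.resize(s[y0:y0+115,x0:x0+150],None,fx=k,fy=k,interpolation=2)
th=np.linspace(0,2*np.pi,120)
for c,z in(((628.5,174.6),47),((614.5,254.5),31),((636.2,94),31)):
    X=np.c_[c[0]+55*np.cos(th),c[1]+55*np.sin(th),0*th+z]
    cv2.polylines(o,[((proj('side',X)-[x0,y0]+.5)*k).astype(int)],True,(0,0,255),1)
cv2.imwrite('pics/g11.png',o);print(sensors.read_state()['eef_pos'])
```

```text
[257.33854929 550.87736239 232.72405359]
```

View pics/g11.png

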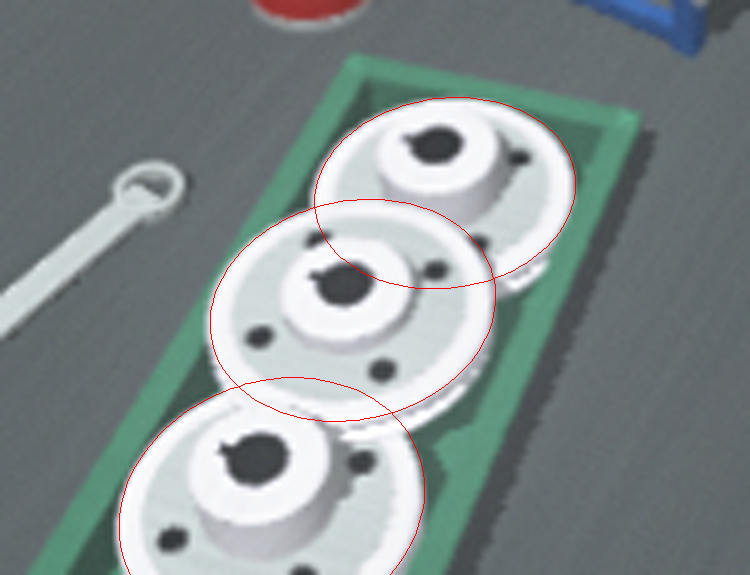

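The predicted circles for level rims at z = 47 mm (c) and 31 mm (a and b) match all three pulleys within about a pixel, so c is level and seated. The bystanders look untouched and the arm is clear.

```bash
python3 -c "
from station import finish_job
print(finish_job())"
```

```text
the job is handed in; nothing more can be done
None
```

I packed all three pulleys in the green tray and handed the job in at about 29.5 s of the 67 s allowed. I slid a against the −y end wall. I then took b off the rack, stood it long hub up and pushed it against the +y end wall. Last, I lowered c, long hub down, into the gap between them. No force rise showed until c seated; the measured wrist force stayed under about 10 N throughout.

**Last checks**
- **Spacing (top camera):** a–b is 162 mm, c–a 81.0 mm and c–b 81.1 mm. Each axis is within about 3.5 mm of the tray's centre line.
- **Level and height (side camera):** outlines drawn for level, seated rims match all three pulleys to within about a pixel.
- **Arm and bystanders:** the arm ended well clear of everything. The spanner looked unmoved in the last views and the arm never went near the screwdriver or oil can, but I did not measure any of the three afterwards.

**What failed or disagreed**
- One height check on c and b failed, because the arm was still blocking the side view. I replaced it with the outline check above.
- The camera and robot positions differ by about 2 mm. I placed c using the robot positions felt at the two end walls instead.
- c looked about 3 degrees tilted in the grip. I tilted the tool about 2.5 degrees to correct it before lowering, and it came to rest level.

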